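# Load the solder reel into the bench loader

## Task

With the fingertips, slowly roll the solder reel up the loader's ramp and over the crest into its seat against the stop wall, staying behind it so that it never rolls back down on you. Then push the swinging keeper bar closed across the lane behind the reel. Do not pick the reel up, and leave everything else on the bench where it is.

Things in the scene. Friction and masses are not known exactly. Their poses are not given: they have to be found in the camera images.
- loader: Fixed sheet-metal reel loader: a straight lane, 68 mm wide, between two grey rails (4 mm thick, 12 mm above the lane's floor). Origin: on the bench under the lane's centre line; +x runs uphill along the lane, y across it, z up. In its frame: end lip at x -203 mm (6 thick, top z 20); level apron, floor z 12, from x -200 to -110; then the ramp, crest, seat and stop wall.
- crest (a point): Top of the ramp on the lane's centre line, on the floor: loader frame (40, 0, 33) mm. The ramp rises 8 degrees from x -110 (z 12) to here; beyond, the floor falls 10 degrees into the seat, up to the stop wall (76 mm tall and wide, near face at x 97). Axes of the loader.
- reel: Part-used solder reel on its side on the apron: two black flanges 60 mm across, 4 thick, 60 mm over both; in the 52 mm gap silver wire wound to 44 mm across. 0.2 to 0.4 kg. Origin: its centre; y: rolling axis, across the lane. Left on the ramp it rolls back; past the crest it drops into the seat and stays. Over 0.25 m/s on apron or ramp, up or back, counts as run away.
- seat (a point): Where the reel's centre lies when the reel rests in the seat against the stop wall: loader frame (67, 0, 59) mm. Axes of the loader.
- keeper (a joint): Angle of the keeper, a flat dark steel bar that swings level with light friction (under 1 N at its end) and stays where left. 0: points downhill, parallel to the lane, outside the -y rail; negative: swung further outward; 1.57 (its stop): closed, square across the lane just downhill of the seated reel. Starts open, between -0.4 and 0.05.
- hinge_post (a point): The keeper's hinge axis at the bar's mid-height: loader frame (27, -52, 60) mm, on a post 16 mm across outside the rail on the -y side. Axes of the loader.
- keeper_end (a point): Free end of the keeper bar, mid-height, on its centre line. The bar is 92 mm long from the hinge axis, 8 mm thick, 16 mm tall (52 to 68 mm above the bench); +x points from here to the hinge.
- spare: Upright spare reel of copper wire, 44 mm across, 46 mm tall, beside the loader: leave alone. Origin: centre of its underside.
- flux: Small screw-top jar, 36 mm across, 50 mm tall, beside the loader: leave alone. Origin: centre of its underside.
- driver: Screwdriver 170 mm long with a red handle, to the left: leave alone.
- cutters: Blue-handled cutters 150 mm long, to the left: leave alone.
- pliers: Red-handled pliers 150 mm long, to the right: leave alone.
- tweezers: Steel tweezers 125 mm long, to the right: leave alone.
- pcb: Green circuit board 150 x 110 mm on short pillars, to the right: leave alone. Origin: under its centre.
There are look-alikes about, which are no part of the job. What is shaped like the reel but red is not meant.

How it is judged:
On the way, in this order (a step that is already met when the one before it is completed fails the run):
1. the reel is over the crest and lies at rest in the seat, the keeper still open (distance between reel and seat below 0.006 m and angle between the y axis of reel and the y axis of loader, either way round below 0.12 rad and linear speed of reel below 0.02 m/s and value of joint keeper below 0.6 rad), for 0.2 s.
2. the keeper is closed behind the seated reel (distance between reel and seat below 0.006 m and angle between the y axis of reel and the y axis of loader, either way round below 0.12 rad and value of joint keeper above 1.42 rad), for 0.2 s.
At the end, for the whole second after the job is handed in: The reel's centre is within 6 mm of the seat point, its axis within 0.12 rad of square across the lane, at rest (under 0.02 m/s), and the keeper stands at 1.42 rad or more (all of step 2 and linear speed of reel below 0.02 m/s); the robot touches nothing.
It fails at once if the reel runs away on the apron or ramp (rolls back, or is knocked, faster than 0.25 m/s) (x of reel in the frame of loader below 0.03 m and linear speed of reel above 0.25 m/s).
It fails at once if the reel is lifted off the lane (about 15 to 22 mm) ((x of reel in the frame of loader below -0.1 m and z of reel in the frame of loader above 0.0584054 m) or (x of reel in the frame of loader below -0.05 m and z of reel in the frame of loader above 0.0654325 m) or (x of reel in the frame of loader below 0 m and z of reel in the frame of loader above 0.0724595 m) or z of reel in the frame of loader above 0.0780811 m).
It fails at once if the reel leaves the lane or is tipped on end (angle between reel's own y axis and vertical below 1.2 rad or y of reel in the frame of loader above 0.02 m or y of reel in the frame of loader below -0.02 m).
It fails at once if another thing on the bench is moved by more than 15 mm (distance of any of spare, flux, driver, cutters, pliers, tweezers, pcb from where it was at the start of the episode above 0.015 m).
It also fails if it takes over 59 s, if anything falls off the work surface, if the arm or the gripper's body presses on something with over 40 N, if the wrist force passes 120 N, or if a joint passes its speed limit or range.

## Robot

A 6-joint arm with a two-finger parallel gripper is mounted at the origin on the work surface. World frame = base frame: x ahead of the robot, y to its left, z up, the work surface at z = 0. Lengths are in m, angles in rad, forces in N, time in s.
With the tool pointing down it reaches from about 0.375 to 0.9 m from the base axis. Payload 3.1 kg.
Tool frame: the origin (TCP) lies midway between the tips of the shut fingers; the grasp point (between the pads) lies 19 mm behind it; z points along the fingers, y is the line along which they close (so a half turn about z gives the same grasp; the last joint's range is limited). The gripper opens to 85 mm and grips with 20 to 120 N. Pads are 22 mm wide; open, the fingers measure 114 mm over their backs; the gripper's body (76 mm by 85 mm) begins 54 mm behind the grasp point. The pads swing forward as they close: fully open they stand 13 mm farther back than shut.
Start: joints at [-1.5, 0.527, 1.433, -0, 1.181, -0.178], TCP at [0.155, -0.606, 0.198] pointing down, gripper open.
Joint ranges: [-3.08, 3.08], [-0.75, 2.2], [0.22, 2.44], [-1.43, 4.57], [0, 2.65], [-2.85, 2.85]. Speed limits (rad/s): [2.79, 2.79, 3.14, 3.14, 3.14, 3.14].

## Interface

Orientations are given as a unit quaternion [x, y, z, w].
In Python, from station import manip gives the robot as it stands.
- The arm moves only by the tool step_arm, never from a script. Its argument "targets" is text: rows parted by semicolons, each of 4 numbers parted by spaces: the shift along the tool's x, y, z in mm, then the turn about the tool's z in degrees. A call has 1 to 12 rows; each row is the pose to reach, as a shift and turn from the pose commanded when the call began, along the tool's axes at that moment; what a row does not reach only later rows make up. A row lasts 1/10 s, in which the tool goes at most 50 mm and 8.59 degrees, less where a joint would pass 70% of its speed; a pose out of reach is approached as far as the arm can. A call with a gripper value outside its range is refused whole. "gripper" is the closure, from 0 (fully open) to 1 (shut), set as the call begins (left out, the last holds). The fingers move at their own pace and stop on an object; "squeeze" is the grip in N (left out, the last holds). Time passes only in rows, so rows that repeat a pose let the fingers close. It gives the time, the measured TCP pose, the force, the opening and the grip force at its end, in the units of the state.
- manip.sense(): the state, without advancing time (a new reading comes with each control period).
- manip.snapshot(name): name is "scene" or "side" or "wrist"; returns the picture (384x512x3 uint8, red, green, blue); there is no depth.
- manip.get_calibration(name): a dict with "fov_y" (degrees; the focal length in pixels is half the picture's height over the tangent of half this angle, whatever the lens; pixels are square), "cx", "cy" (the principal point, pixels), "extrinsics" (4x4, takes a point from camera to world coordinates); the wrist camera has in their place "tool_from_camera" (4x4, takes a point from camera to tool coordinates, whose origin is the TCP and whose axes are the flange's). Camera axes: x right, y down, z forward; pixel columns grow to the right and rows downward; lengths in m; the calibration is good to about 2 mm. A picture is of the moment at which its call begins: read the wrist's pose just before it. get_calibration takes no time and is no camera call.
- manip.sign_off(): hands the job in; it is judged then, once.
Trained networks look in the newest picture that a camera, given by its name, has taken for a name from the list of things; names that differ only in an ending like _2 or _b are one class to them, and where a whole thing is asked for, a point or a joint stands for the part that bears it (a point fixed in the world has none). Each returns a list of dicts, best first, with "p" (0 to 1); they miss things now and then, are a little off and sometimes report something else, mostly with a low value. They report only what shows in the picture. A call takes as long as a camera call. They do not tell look-alikes from the thing itself.
- manip.recognise(camera, query): "position" ([column, row] in pixels, amid what is visible of it).
- manip.masks_of(camera, query): "pixels" (384x512 bool, what is visible of it) and "position" ([column, row] in pixels, amid what is visible of it).
- manip.mark_of(camera, query): "position" ([column, row] in pixels: a listed point, or the origin of a listed thing).
The state is a dict: "t": time; "q": joint angles; "qd": joint speeds; "tau": joint torques, N m; "tcp_pos": TCP position; "tool_rot": TCP orientation; "force": force on the tool from outside, world axes, zero at the start; "ft_torque": the same for the moment, N m; "finger_gap": opening from 0.0 (shut) to 1.0 (fully open); "gripper_force": force on a finger pad.
Only numpy, scipy, OpenCV 4.12 (cv2) and the standard library are available. Lean on these libraries where they do the work, as an engineer would, in place of code of your own. Each camera call takes 0.05 s, during which the arm holds its last target. There are 200 camera calls.

## Working session

There is one attempt and no reset: what is moved stays moved. The work goes in short steps, Python scripts to look and compute and a tool call to move; the robot and the scene stay as the last step left them, time stands still between calls to the robot, and variables do not carry over. Pictures are saved under pics/ and viewed, at most 10 in all, crops included, and the job is handed in when it is done.

Besides the shell and the picture viewer there is one more tool, called after "Request:" by a JSON object that holds its "method" and its "body", one argument or row to a line. step_arm: Moves the arm, as the interface text tells. Its arguments: {"type":"object","properties":{"targets":{"type":"string"},"gripper":{"type":"number"},"squeeze":{"type":"number"}},"required":["targets"]}

```bash
mkdir -p pics; cat > h.py <<'E'
from station import manip
import numpy as np, cv2
from scipy.spatial.transform import Rotation as R
def K(c):
    f=192/np.tan(np.radians(c["fov_y"])/2); return f,c["cx"],c["cy"]
def T(name,s=None):
    c=manip.get_calibration(name)
    if "extrinsics" in c: return c,np.array(c["extrinsics"])
    s=s or manip.sense(); M=np.eye(4); M[:3,:3]=R.from_quat(s["tool_rot"]).as_matrix(); M[:3,3]=s["tcp_pos"]
    return c,M@np.array(c["tool_from_camera"])
def onz(name,uv,z,s=None):
    c,E=T(name,s); f,cx,cy=K(c); d=E[:3,:3]@np.array([(uv[0]-cx)/f,(uv[1]-cy)/f,1]); o=E[:3,3]
    return o+d*(z-o[2])/d[2]
def proj(name,p,s=None):
    c,E=T(name,s); f,cx,cy=K(c); q=np.linalg.inv(E)@np.append(p,1); return np.array([f*q[0]/q[2]+cx,f*q[1]/q[2]+cy])
E
python3 - <<'E'
from h import *
ims=[]
for n in ["scene","side"]:
    im=manip.snapshot(n); ims.append(im)
    for q in ["reel","crest","seat","hinge_post","keeper_end","loader","spare","flux"]:
        z=dict(reel=.042,crest=.033,seat=.059,hinge_post=.06,keeper_end=.06).get(q,0)
        for m in manip.mark_of(n,q)[:3]: print(n,q,round(m["p"],2),np.round(m["position"],1),np.round(onz(n,m["position"],z),3))
    print(np.round(manip.get_calibration(n)["extrinsics"],2).tolist())
cv2.imwrite("pics/a.png",cv2.cvtColor(ims[0],cv2.COLOR_RGB2BGR));cv2.imwrite("pics/b.png",cv2.cvtColor(ims[1],cv2.COLOR_RGB2BGR))
print(manip.sense())
E
```

```text
scene reel 0.67 [200.8 191.3] [ 0.49  -0.161  0.042]
scene reel 0.65 [164.8 172. ] [ 0.39  -0.287  0.042]
scene crest 0.78 [258.7 205.4] [0.55  0.018 0.033]
scene seat 0.94 [264.5 198.1] [0.547 0.036 0.059]
scene hinge_post 0.75 [249.4 204.4] [ 0.574 -0.009  0.06 ]
scene keeper_end 0.48 [216.7 211.4] [ 0.6   -0.104  0.06 ]
scene keeper_end 0.34 [246.3 209.5] [ 0.595 -0.018  0.06 ]
scene loader 0.77 [246.  206.1] [ 0.517 -0.022  0.   ]
scene spare 0.49 [241.6 185. ] [ 0.415 -0.037  0.   ]
scene flux 0.52 [180.5 226.4] [ 0.599 -0.217  0.   ]
[[0.01, 0.67, -0.74, 1.49], [1.0, -0.02, -0.01, 0.01], [-0.02, -0.74, -0.67, 0.92], [0.0, 0.0, 0.0, 1.0]]
side reel 0.89 [233.6 249.6] [ 0.486 -0.157  0.042]
side reel 0.79 [182.  307.9] [ 0.354 -0.305  0.042]
side crest 0.77 [244.5 197.2] [0.532 0.021 0.033]
side crest 0.42 [189.  361.2] [ 0.366 -0.428  0.033]
side seat 0.91 [244.9 183.1] [0.536 0.05  0.059]
side seat 0.74 [187.4 359.9] [ 0.364 -0.436  0.059]
side hinge_post 0.73 [188.  359.3] [ 0.366 -0.435  0.06 ]
side hinge_post 0.62 [265.6 200.5] [ 0.585 -0.02   0.06 ]
side keeper_end 0.44 [27
[... 383 characters left out ...]
, [0.0, 0.0, 0.0, 1.0]]
{'t': 0.9, 'q': array([-1.49950062e+00,  5.27458753e-01,  1.43270456e+00,  5.99618235e-06,
        1.18142362e+00, -1.78491435e-01]), 'qd': array([-0.00068491,  0.00040345, -0.00023823,  0.00067029, -0.00077152,
        0.00149596]), 'tau': array([-3.98361954e-04, -4.42308068e+01, -1.78423512e+01, -1.66605264e-04,
        6.30615432e-04, -1.39498064e-05]), 'tcp_pos': array([ 0.15453195, -0.60556394,  0.19833431]), 'tool_rot': array([9.92211073e-01, 1.24568003e-01, 2.61666790e-06, 3.00097964e-06]), 'force': array([-0.09658766,  0.12001203,  0.60491266]), 'ft_torque': array([-0.01181515, -0.00907535, -0.00108699]), 'gripper_force': 0.0, 'finger_gap': 0.9963868551903775}
```

View pics/a.png

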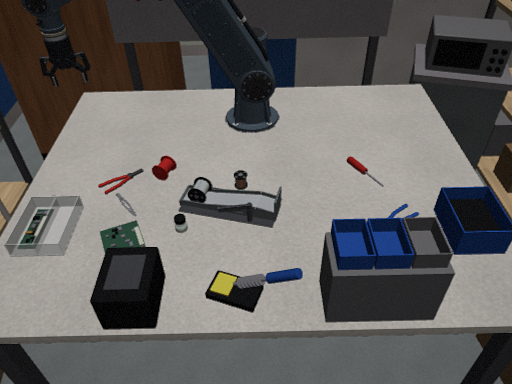

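View pics/b.png

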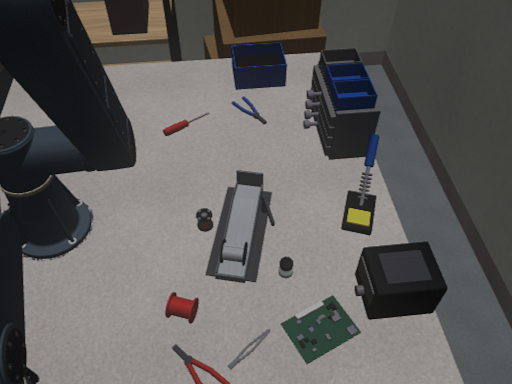

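Two reel-shaped things show up. One is black and silver on the loader's apron, at scene (201,191) and side (234,250). The other is all red on the bench, at scene (165,172) and side (182,308). The black and silver one is meant, because it lies in the lane and matches the described colours; the red one is the look-alike. I'll hover over it and confirm in a wrist picture.

Request:
{"method": "step_arm", "body": {
  "targets": "20 -18 -40 -5; 65 -58 -80 -12; 108 -98 -90 -20; 150 -137 -90 -28; 195 -176 -90 -36; 240 -215 -90 -44; 285 -255 -90 -52; 330 -294 -90 -58; 375 -333 -90 -61; 415 -370 -90 -61; 435 -391 -90 -61; 435 -391 -90 -61"
}}

```text
t: 2.1
tcp_pos: [0.4702, -0.133, 0.2887]
tool_rot: [0.792, 0.611, 0.0, 0.0]
force: [0.2, -0.6, 0.6]
finger_gap: 1.002
gripper_force: 0.0
```

```bash
python3 - <<'E'
from h import *
s=manip.sense(); print(s["t"],s["tcp_pos"],R.from_quat(s["tool_rot"]).as_matrix()[:2,0],s["q"])
c,E=T("wrist",s); print(np.round(c["tool_from_camera"],3).tolist())
n="wrist"; im=manip.snapshot(n); cv2.imwrite("pics/c.png",cv2.cvtColor(im,cv2.COLOR_RGB2BGR))
for q in ["reel","crest","seat","hinge_post","keeper_end","loader"]:
    z=dict(reel=.042,crest=.033,seat=.059,hinge_post=.06,keeper_end=.06).get(q,0)
    for m in manip.mark_of(n,q)[:2]: print(n,q,round(m["p"],2),np.round(m["position"],1),np.round(onz(n,m["position"],z,s),4))
E
```

```text
2.1 [ 0.47017087 -0.13301837  0.28866167] [0.2536216  0.96730345] [-5.04813475e-01  2.35092820e-01  1.64425990e+00 -9.83120659e-05
  1.26120294e+00 -2.48361284e-01]
[[-0.0, -0.952, -0.307, 0.079], [1.0, -0.0, 0.0, -0.0], [-0.001, -0.307, 0.952, -0.175], [0.0, 0.0, 0.0, 1.0]]
wrist reel 0.92 [266.7 169.6] [ 0.4792 -0.1646  0.042 ]
wrist reel 0.72 [214.2 260.7] [ 0.3595 -0.2911  0.042 ]
wrist crest 0.57 [270.3  26.5] [0.53  0.018 0.033]
wrist seat 0.35 [336.  107.7] [ 0.5888 -0.1017  0.059 ]
wrist hinge_post 0.96 [313.9  39.4] [ 0.5762 -0.0142  0.06  ]
wrist keeper_end 0.79 [336.7 111.4] [ 0.5886 -0.1065  0.06  ]
wrist loader 0.9 [272.2  67.8] [ 0.523  -0.0291  0.    ]
```

View pics/c.png

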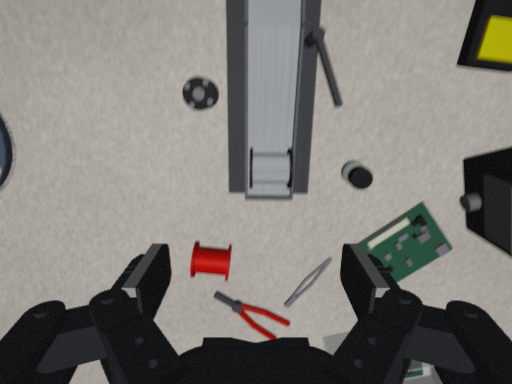

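The wrist picture confirms it: the black-flanged silver reel lies in the lane at (270,169), and the red look-alike is off the loader at (211,260). The keeper is swung outward, with its hinge at (315,38) and its end at (338,103). The flux jar is at (357,175), clear of the lane. I'll take one more look from farther uphill to fit the loader's pose.

Request:
{"method": "step_arm", "body": {
  "targets": "30 10 0 0; 70 15 0 0; 90 15 0 0; 90 15 0 0; 90 15 0 0",
  "gripper": 0.5
}}

```text
t: 2.95
tcp_pos: [0.5062, -0.0531, 0.2882]
tool_rot: [0.792, 0.61, -0.0, 0.0]
force: [-0.3, -0.1, -1.1]
finger_gap: 0.495
gripper_force: 0.0
```

```bash
cat > fit.py <<'E'
from h import *
from scipy.optimize import least_squares
s=manip.sense(); n="wrist"; im=manip.snapshot(n); cv2.imwrite("pics/d.png",cv2.cvtColor(im,cv2.COLOR_RGB2BGR))
L=dict(crest=(.040,0,.033),seat=(.067,0,.059),hinge_post=(.027,-.052,.060),loader=(0,0,0))
obs=[("scene","crest",(258.7,205.4)),("scene","seat",(264.5,198.1)),("scene","hinge_post",(249.4,204.4)),("scene","loader",(246,206.1)),
("side","crest",(244.5,197.2)),("side","seat",(244.9,183.1)),("side","hinge_post",(265.6,200.5)),("side","loader",(242.4,213.1))]
s0=dict(tcp_pos=np.array([.47017,-.13302,.28866]),tool_rot=[.792,.611,0,0]); s0["tool_rot"]=R.from_euler('z',np.arctan2(.9673,.2536)).__mul__(R.from_euler('x',np.pi)).as_quat()
obs=[(a,b,p,None) for a,b,p in obs]+[("wrist","crest",(270.3,26.5),s0),("wrist","hinge_post",(313.9,39.4),s0),("wrist","loader",(272.2,67.8),s0)]
for q in ["reel","crest","seat","hinge_post","keeper_end","loader"]:
    for m in manip.mark_of(n,q)[:1]:
        print(q,round(m["p"],2),np.round(m["position"],1)); 
        if q in L: obs.append((n,q,m["position"],s))
        elif q=="reel": rp=onz(n,m["position"],.042,s); print(rp)
        else: kp=onz(n,m["position"],.06,s); print(kp)
def lw(v,p): c,sn=np.cos(v[2]),np.sin(v[2]); return np.array([v[0]+c*p[0]-sn*p[1],v[1]+sn*p[0]+c*p[1],p[2]])
W=lambda a:2.0 if a=="wrist" else 2.
def f(v):
    out=[]
    for a,b,p,ss in obs:
        P=lw(v,L[b]); out+=list((onz(a,p,P[2],ss)-P)[:2]*1000)
    # reel on centre line
    for r in ([.4792,-.1646],[.49,-.161],[.486,-.157],rp[:2]):
        d=np.array(r)-v[:2]; out.append(1000*(-np.sin(v[2])*d[0]+np.cos(v[2])*d[1]))
    return out
r=least_squares(f,[.523,-.02,1.31],loss="soft_l1",f_scale=4)
v=r.x; print("loader",v,np.degrees(v[2])); e=np.array(f(v))
for o,x in zip(obs,e[:2*len(obs)].reshape(-1,2)): print(o[0],o[1],x.round(1))
print("reel across",e[2*len(obs):].round(1))
c,sn=np.cos(v[2]),np.sin(v[2]); Ri=np.array([[c,sn],[-sn,c]])
print("reel L",Ri@(rp[:2]-v[:2]),"keeper L",Ri@(kp[:2]-v[:2])); print("tcp L",Ri@(s["tcp_pos"][:2]-v[:2]),s["tcp_pos"],s["finger_gap"],s["t"])
# overlay
for p in [(-.206,.034,.024),(-.206,-.034,.024),(-.11,.034,.024),(-.11,-.034,.024),(.04,.034,.045),(.04,-.034,.045),(.097,.038,.076),(.097,-.038,.076),(.027,-.052,.06)]:
    u=proj(n,lw(v,p),s); cv2.circle(im,tuple(int(i) for i in u),3,(255,0,255),1)
cv2.imwrite("pics/d.png",cv2.cvtColor(cv2.resize(im,(768,576)),cv2.COLOR_RGB2BGR))
E
python3 fit.py
```

```text
reel 0.92 [209.4 302.6]
[ 0.36284514 -0.28716792  0.042     ]
crest 0.83 [261.8  98.9]
seat 0.57 [261.8  75.3]
hinge_post 0.89 [302.1 110.2]
keeper_end 0.81 [320.7 171.8]
[ 0.58825648 -0.10251293  0.06      ]
loader 0.73 [262.3 123.9]
loader [ 0.52184767 -0.02240385  1.26970835] 72.74892977435215
scene crest [16.7  2.1]
scene seat [ 5.2 -5.9]
scene hinge_post [-5.6  2.7]
scene loader [-4.6  0.7]
side crest [-1.9  5.2]
side seat [-5.6  8.5]
side hinge_post [ 5.5 -7.7]
side loader [ 0.8 13.9]
wrist crest [-3.9  2.4]
wrist hinge_post [-3.5 -2. ]
wrist loader [ 0.9 -6.6]
wrist crest [-0.9 -2.5]
wrist seat [-2.1  0.3]
wrist hinge_post [ 0.9 -1.5]
wrist loader [ 3.1 -0.9]
reel across [ -1.4 -10.7  -5.7  73.3]
reel L [-0.3000072   0.07333143] keeper L [-0.05681117 -0.08717847]
tcp L [-0.03391261  0.00580591] [ 0.50624584 -0.05306908  0.28824566] 0.4948665215975276 2.95
```

View pics/d.png

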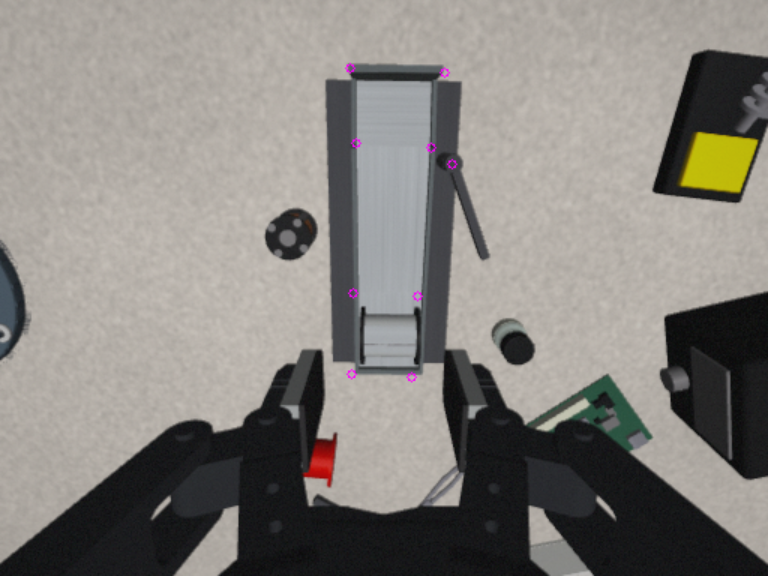

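The gripper is square over the lane. The rail and wall overlay fits, but the lip overlay is about 6 px left of the real lip at (389,371) in the enlarged picture, so the yaw is about 1.5° off. The network picked the red reel again at (209,303). The real reel spans (359..422, 312..365), and the keeper points outward, away from the lane. I'll refine the pose with hand-read pixels.

```bash
python3 - <<'E'
from h import *
s=dict(tcp_pos=np.array([.50624584,-.05306908,.28824566]),tool_rot=manip.sense()["tool_rot"])
px=lambda a,b,z:onz("wrist",(a/1.5,b/1.5),z,s)[:2]
A=[((396.5,66),.076,.099),((393.5,143),.045,.040),((389,371),.020,-.206)]
P=[px(*a[0],a[1]) for a in A]
d=P[0]-P[2]; th=np.arctan2(d[1],d[0]); u=d/np.linalg.norm(d)
print(P,np.degrees(th),"len",np.linalg.norm(d),"expect .305")
o=np.mean([p-a[2]*u for p,a in zip(P,A)],0); n=np.array([-u[1],u[0]])
print("o",o,[((p-o)@u-a[2],(p-o)@n) for p,a in zip(P,A)])
for nm,p in dict(hinge=px(447,160,.068),kend=px(485,257,.068),reel=px(390.5,338,.042),fl=px(359,338,.045),fr=px(422,338,.045),flux=px(510,330,.02)).items(): print(nm,((p-o)@u).round(4),((p-o)@n).round(4))
t=R.from_quat(s["tool_rot"]).as_matrix(); print("tool yaw",np.degrees(np.arctan2(t[1,0],t[0,0])),"tcp L",(s["tcp_pos"][:2]-o)@u,(s["tcp_pos"][:2]-o)@n)
E
```

```text
[array([0.55067415, 0.0742083 ]), array([0.5345799 , 0.01802225]), array([ 0.46961908, -0.21771647])] 74.48229380968428 len 0.30296864005147917 expect .305
o [ 0.52426602 -0.0203094 ] [(np.float64(-0.0008625394786724722), np.float64(-0.00015859403788111927)), (np.float64(-0.000306280991175939), np.float64(0.00031718807576243873)), (np.float64(0.0011688204698483418), np.float64(-0.0001585940378811158))]
hinge 0.0265 -0.0455
kend -0.0591 -0.0854
reel -0.154 -0.0006
fl -0.153 0.0321
fr -0.1522 -0.033
flux -0.153 -0.1311
tool yaw 75.23321477864377 tcp L -0.036386565080585784 0.008598904805367319
```

Request:
{"method": "step_arm", "body": {
  "targets": "-20 2 0 0.7; -60 4 0 0.7; -105 6 10 0.7; -145 6 40 0.7; -168 6 80 0.7; -174 6 125 0.7; -174 6 170 0.7; -174 6 210 0.7; -174 6 238 0.7; -174 6 252 0.7; -174 6 258 0.7; -174 6 258 0.7"
}}

```text
t: 4.5
tcp_pos: [0.4681, -0.2215, 0.0297]
tool_rot: [0.795, 0.606, -0.0, -0.001]
force: [0.6, -0.0, 0.3]
finger_gap: 0.499
gripper_force: 0.0
```

```bash
cat > st.py <<'E'
from h import *
o=np.array([.5243,-.0203]); th=np.radians(74.5); u=np.array([np.cos(th),np.sin(th)]); n=np.array([-u[1],u[0]])
def st():
    s=manip.sense(); t=R.from_quat(s["tool_rot"]).as_matrix(); d=s["tcp_pos"][:2]-o
    print("t",s["t"],"L mm",np.round([1000*d@u,1000*d@n,1000*s["tcp_pos"][2]],1),"yawrel",np.degrees(np.arctan2(t[1,0],t[0,0]))-74.5,"F(L)",np.round([s["force"][:2]@u,s["force"][:2]@n,s["force"][2]],1)); return s
E
python3 - <<'E'
from st import *
s=st(); ims=[manip.snapshot(x) for x in ("wrist","side")]
a=ims[0]; b=cv2.resize(ims[1][170:300,170:320],(450,384))
cv2.imwrite("pics/e.png",cv2.cvtColor(np.hstack([a[:, 100:420],b]),cv2.COLOR_RGB2BGR))
E
```

```text
t 4.5 L mm [-208.9    0.4   29.7] yawrel 0.09993282076324306 F(L) [ 0.2 -0.6  0.3]
```

View pics/e.png

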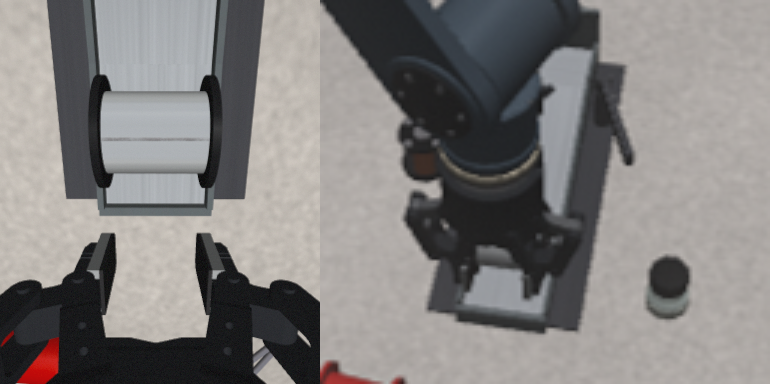

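The fingers are behind the reel and lined up with both flanges: pads at x≈97 and 215 px, flanges at 101 and 212 px. Now I'll push slowly.

Request:
{"method": "step_arm", "body": {
  "targets": "3 0 0 0; 6 0 0 0; 9 0 0 0; 12 0 0 0; 15 0 0 0; 18 0 0 0; 21 0 0 0; 24 0 0 0; 27 0 0 0; 30 0 0 0; 33 0 0 0; 36 0 0 0"
}}

```text
t: 5.8
tcp_pos: [0.4781, -0.1871, 0.0309]
tool_rot: [0.795, 0.606, -0.0, 0.001]
force: [-2.7, -2.4, 8.9]
finger_gap: 0.5
gripper_force: 4.5
```

```bash
python3 - <<'E'
from st import *
s=st(); a=manip.snapshot("wrist"); st()
cv2.imwrite("pics/f.png",cv2.cvtColor(a[:,100:420],cv2.COLOR_RGB2BGR))
E
```

```text
t 5.8 L mm [-173.1   -0.    30.9] yawrel 0.1459279524708137 F(L) [-3.   2.   8.9]
t 5.85 L mm [-172.8    0.    31.1] yawrel 0.1544979000260156 F(L) [-1.4  1.2  8.3]
```

View pics/f.png

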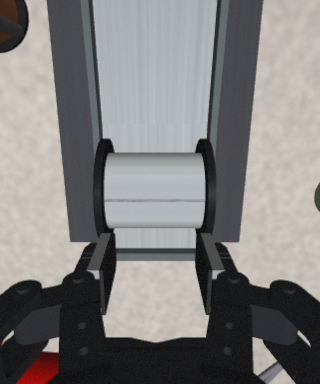

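```bash
python3 - <<'E'
from st import *
s=st(); c,E=T("wrist",s); print("cam z",E[:3,2],E[:3,3])
def L(uv,z,s=s):
    p=onz("wrist",uv,z,s)[:2]-o; return np.round(1000*np.array([p@u,p@n]),1)
print("reel now",L((253,187),.042), "flange back",L((204,236),.042),"fr",L((309,236),.042),"front",L((204,139),.05))
p=lambda x,y,z: np.round(proj("wrist",np.append(o+(x*u+y*n)/1000,z/1000),s))
for x in (-173,-162): print("finger tip pred",x,[p(x,yy,36) for yy in (21,-21,35,-35)])
for x in (-150,-140,-130): print("reel pred",x,p(x,0,42),"top",p(x,0,64),p(x-30,26,42),p(x+30,26,42))
m=manip.masks_of("wrist","reel")
for k in m[:2]:
    ys,xs=np.nonzero(k["pixels"]); print(k["p"],xs.min(),xs.max(),ys.min(),ys.max(),k["position"])
print(np.round(s["ft_torque"],2),s["gripper_force"],s["tau"].round(2))
E
```

```text
t 5.85 L mm [-172.8    0.    31.1] yawrel 0.1544979000260156 F(L) [-1.4  1.2  8.3]
cam z [-0.08052625 -0.29760017 -0.95128842] [ 0.49835592 -0.1107272   0.20594436]
reel now [-146.1    1.8] flange back [-177.9   32. ] fr [-177.7  -32.7] front [-117.1   27.6]
finger tip pred -173 [array([223., 225.]), array([289., 225.]), array([200., 225.]), array([311., 225.])]
finger tip pred -162 [array([222., 208.]), array([290., 209.]), array([199., 208.]), array([313., 209.])]
reel pred -150 [256. 193.] top [256. 207.] [214. 239.] [209. 142.]
reel pred -140 [256. 177.] top [256. 189.] [213. 224.] [209. 124.]
reel pred -130 [256. 160.] top [256. 169.] [213. 209.] [208. 105.]
0.79 193 316 138 234 [253.6, 189.1]
0.69 117 158 351 383 [144.3, 368.0]
[-0.2   0.29 -0.05] 3.4612438827753067 [ 7.800e-01 -3.593e+01 -7.650e+00  3.400e-01 -2.700e-01  1.000e-02]
```

The upward force of 9 N, plus the pads sitting about 30 mm higher in the picture than the TCP predicts, suggests the fingertips are on the upper back of the flange. I'll back off and check their real height.

Request:
{"method": "step_arm", "body": {
  "targets": "-2 0 -2 0; -6 0 -3 0; -11 0 -3 0; -16 0 -3 0; -21 0 -3 0; -25 0 -3 0; -25 0 -3 0"
}}

```text
t: 6.6
tcp_pos: [0.4711, -0.2115, 0.0332]
tool_rot: [0.796, 0.606, 0.0, 0.0]
force: [-0.7, -0.4, -0.9]
finger_gap: 0.5
gripper_force: 0.0
```

```bash
python3 - <<'E'
from st import *
s=st()
ims={n:manip.snapshot(n) for n in ("scene","side")}
out=[]
for n,im in ims.items():
    m=manip.mark_of(n,"reel")
    print(n,[(round(k["p"],2),np.round(onz(n,k["position"],.042),3)) for k in m[:2]])
    c=proj(n,s["tcp_pos"]).astype(int); x,y=c; big=cv2.resize(im[y-45:y+35,x-50:x+50],None,fx=4,fy=4,interpolation=cv2.INTER_CUBIC)
    for dz in (0,.02,.04):
        for dy in (-.021,.021):
            q=proj(n,s["tcp_pos"]+np.append(dy*n_ if 0 else dy*np.array([-u[1],u[0]]),dz)); cv2.circle(big,(int((q[0]-x+50)*4),int((q[1]-y+45)*4)),3,(255,0,0) if dz==0 else (0,255,0) if dz<.03 else (255,255,0),-1)
    out.append(big)
cv2.imwrite("pics/g.png",cv2.cvtColor(np.hstack(out),cv2.COLOR_RGB2BGR))
E
```

```text
t 6.6 L mm [-1.985e+02  1.000e-01  3.320e+01] yawrel 0.05616717565914087 F(L) [-0.6  0.6 -0.9]
scene [(0.63, array([ 0.476, -0.161,  0.042])), (0.59, array([ 0.37 , -0.301,  0.042]))]
side [(0.8, array([ 0.356, -0.297,  0.042])), (0.64, array([ 0.49 , -0.151,  0.042]))]
```

View pics/g.png

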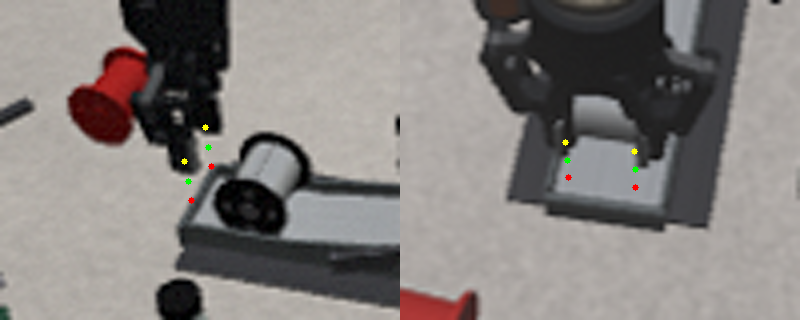

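The two views show the tips really hang about 30 mm above the TCP point: they're at the green to yellow marks, (190,172) and (208,130). The reel is still square in the lane. I'll go down 25 mm behind it, gently.

Request:
{"method": "step_arm", "body": {
  "targets": "-2 0 4 0; -2 0 8 0; -2 0 12 0; -2 0 16 0; -2 0 19 0; -2 0 22 0; -2 0 24 0; -2 0 25 0; -2 0 25 0"
}}

```text
t: 7.7
tcp_pos: [0.4706, -0.2127, 0.0082]
tool_rot: [0.795, 0.606, -0.0, -0.0]
force: [1.2, -0.8, 0.2]
finger_gap: 0.503
gripper_force: 0.0
```

```bash
python3 -c "
from st import *
st()
m=manip.snapshot('wrist')
for k in manip.masks_of('wrist','reel')[:2]:
    ys,xs=np.nonzero(k['pixels']);c=((xs.min()+xs.max())/2,(ys.min()+ys.max())/2);p=onz('wrist',c,.042)[:2]-o;print(k['p'],c,ys.max(),p@u,p@n)"
```

```text
t 7.7 L mm [-199.8    0.3    8.2] yawrel 0.10957742001119186 F(L) [-0.4 -1.4  0.2]
0.82 (np.float64(255.0), np.float64(151.0)) 214 -0.14775529563066545 0.0008271762147494427
```

Request:
{"method": "step_arm", "body": {
  "targets": "3 0 0 0; 6 0 0 0; 9 0 0 0; 12 0 0 0; 15 0 0 0; 18 0 0 0; 21 0 0 0; 24 0 0 0; 27 0 0 0; 30 0 0 0"
}}

```text
t: 8.8
tcp_pos: [0.4787, -0.1835, 0.0083]
tool_rot: [0.795, 0.606, -0.0, -0.0]
force: [0.4, -0.5, 0.5]
finger_gap: 0.503
gripper_force: 0.2
```

```bash
cat > lk.py <<'E'
from st import *
import sys
s=st(); z=float(sys.argv[1])
m=manip.snapshot('wrist'); cv2.imwrite("pics/last.png",cv2.cvtColor(m,cv2.COLOR_RGB2BGR))
for k in manip.masks_of('wrist','reel')[:2]:
    ys,xs=np.nonzero(k['pixels']);c=((xs.min()+xs.max())/2,(ys.min()+ys.max())/2);p=onz('wrist',c,z,s)[:2]-o;print(round(k['p'],2),c,ys.max(),np.round(1000*np.array([p@u,p@n]),1))
    r=cv2.minAreaRect(np.argwhere(k["pixels"]).astype(np.float32)); print(r)
E
python3 lk.py .042
```

```text
t 8.8 L mm [-169.5    0.3    8.3] yawrel 0.11296016604542558 F(L) [-0.3 -0.5  0.5]
0.64 (np.float64(254.5), np.float64(173.5)) 235 [-128.7    1.2]
((173.5, 254.5), (151.0, 123.0), 90.0)
0.52 (np.float64(131.5), np.float64(380.5)) 383 [-265.    79.3]
((380.5, 131.5), (31.0, 5.0), 90.0)
```

The reel follows, at 41 mm offset and low force. On to the ramp.

Request:
{"method": "step_arm", "body": {
  "targets": "3 0 0 0; 7 0 0 0; 11 0 0 0; 15 0 0 0; 19 0 0 0; 23 0 -0.2 0; 27 0 -0.7 0; 31 0 -1.3 0; 35 0 -1.8 0; 39 0 -2.4 0; 43 0 -3 0; 47 0 -3.5 0"
}}

```text
t: 10.1
tcp_pos: [0.4936, -0.1422, 0.0138]
tool_rot: [0.795, 0.607, 0.0, 0.004]
force: [-3.5, -11.1, 11.3]
finger_gap: 0.501
gripper_force: 6.8
```

Request:
{"method": "step_arm", "body": {
  "targets": "4 0 -0.6 0; 8 0 -1.1 0; 12 0 -1.7 0; 16 0 -2.2 0; 20 0 -2.8 0; 24 0 -3.4 0"
}}

```text
t: 10.7
tcp_pos: [0.5004, -0.1193, 0.0174]
tool_rot: [0.795, 0.607, 0.0, 0.005]
force: [-3.9, -11.9, 12.7]
finger_gap: 0.497
gripper_force: 7.3
```

```bash
python3 lk.py .049
```

```text
t 10.7 L mm [-101.8   -3.5   17.4] yawrel 0.24350706947011247 F(L) [-12.5   0.6  12.7]
0.7 (np.float64(254.0), np.float64(175.5)) 236 [-62.4  -2. ]
((175.5, 253.99996948242188), (147.99996948242188, 120.99998474121094), 90.0)
```

View pics/last.png

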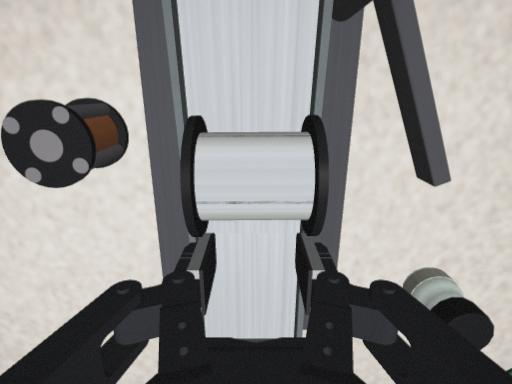

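The reel is square on the ramp at about x=-62 mm, with pads on both flanges at (200,240) and (313,240). Push force is a steady 12 N. I'll carry on, with the tips slightly lower and re-centred.

Request:
{"method": "step_arm", "body": {
  "targets": "4 0 -0.3 0; 8 0 -0.6 0; 12 0 -0.8 0; 16 -0.5 -1 0; 20 -0.5 -1.3 0; 24 -1 -1.6 0; 28 -1 -2 0; 32 -1.5 -2.4 0; 36 -1.5 -2.8 0; 40 -2 -3.3 0; 44 -2 -3.8 0; 48 -2 -4.3 0"
}}

```text
t: 12.0
tcp_pos: [0.5109, -0.0715, 0.0213]
tool_rot: [0.795, 0.607, 0.001, 0.004]
force: [-2.6, -9.5, 9.1]
finger_gap: 0.502
gripper_force: 5.4
```

```bash
python3 lk.py .056
```

```text
t 12.0 L mm [-52.9  -0.8  21.3] yawrel 0.1984345441454991 F(L) [-9.9 -0.   9.1]
0.67 (np.float64(255.0), np.float64(175.5)) 237 [-12.7   0.2]
((175.5, 255.0), (152.0, 123.0), 90.0)
```

Request:
{"method": "step_arm", "body": {
  "targets": "4 0 -0.5 0; 8 0 -1 0; 12 0 -1.5 0; 16 0 -2 0; 20 0 -2.6 0; 24 0 -3.2 0; 28 0 -3.8 0; 32 0 -4.4 0; 36 0 -5 0; 40 0 -5.6 0; 43 0 -6 0; 46 0 -6.4 0"
}}

```text
t: 13.3
tcp_pos: [0.5202, -0.0258, 0.0268]
tool_rot: [0.795, 0.607, -0.001, 0.001]
force: [-4.3, -10.3, 10.1]
finger_gap: 0.503
gripper_force: 6.3
```

```bash
python3 lk.py .063
```

```text
t 13.3 L mm [-6.4  2.5 26.8] yawrel 0.20849001462703143 F(L) [-11.1   1.4  10.1]
0.68 (np.float64(268.5), np.float64(179.5)) 246 [32.2 -3.5]
((179.89706420898438, 268.8382568359375), (151.919189453125, 124.54851531982422), 85.74616241455078)
0.42 (np.float64(276.0), np.float64(179.5)) 342 [32.2 -7.1]
((172.19476318359375, 274.324951171875), (333.5664367675781, 222.7780303955078), 6.632514476776123)
```

View pics/last.png

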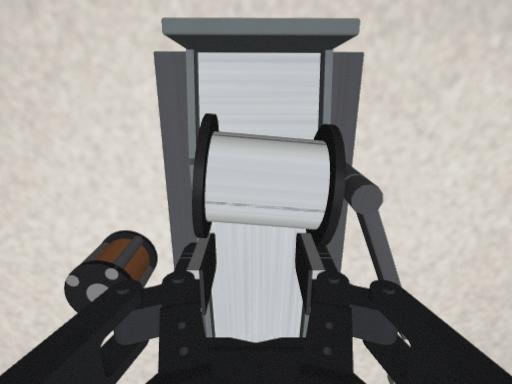

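The reel is at about x=32, with the right flange lagging by roughly 4° and drifted toward the -y rail. Its right edge is at (335,130..243). I'll nudge it over the crest with a slight turn that pushes the right flange more.

Request:
{"method": "step_arm", "body": {
  "targets": "2 0 -0.2 -1; 4 0 -0.4 -2; 6 0 -0.6 -3; 8 0 -0.8 -3; 10 0 -0.8 -3; 12 0 -0.8 -3; 14 0 -0.8 -3"
}}

```text
t: 14.1
tcp_pos: [0.5238, -0.0101, 0.0263]
tool_rot: [0.779, 0.627, -0.0, -0.0]
force: [0.4, 0.5, -0.4]
finger_gap: 0.498
gripper_force: 0.0
```

```bash
python3 lk.py .063
```

```text
t 14.1 L mm [ 9.7  3.2 26.3] yawrel 3.121321554272569 F(L) [ 0.6 -0.3 -0.4]
0.7 (np.float64(279.5), np.float64(145.0)) 211 [65.7 -4.8]
((145.3099365234375, 278.9925842285156), (154.94805908203125, 126.45166778564453), 87.0390625)
```

The reel has dropped over the crest into the seat. I'll retreat up and clear, close the fingers, and check the seat from above.

Request:
{"method": "step_arm", "body": {
  "targets": "-6 0 0 0; -15 0 -5 0; -22 0 -20 0; -25 0 -45 1; -25 0 -75 2; -25 0 -100 3; -25 0 -115 3; -25 0 -120 3; -25 0 -120 3"
}}

```text
t: 15.1
tcp_pos: [0.5191, -0.0358, 0.1474]
tool_rot: [0.796, 0.606, 0.0, 0.001]
force: [0.1, -0.4, -0.1]
finger_gap: 0.5
gripper_force: 0.0
```

Request:
{"method": "step_arm", "body": {
  "targets": "0 0 0 0; 0 0 0 0; 0 0 0 0; 0 0 0 0; 0 0 0 0; 0 0 0 0",
  "gripper": 1
}}

```text
t: 15.7
tcp_pos: [0.5188, -0.035, 0.1465]
tool_rot: [0.795, 0.606, -0.0, -0.0]
force: [-0.4, -0.3, -0.2]
finger_gap: -0.006
gripper_force: 0.0
```

```bash
python3 lk.py .059; python3 - <<'E'
from st import *
s=st(); im=cv2.imread("pics/last.png")
for x,y,z in [(67,0,59),(67,30,59),(67,-30,59),(37,30,59),(37,-30,59),(97,30,59),(97,-30,59)]:
    q=proj("wrist",np.append(o+(x*u+y*n)/1000,z/1000),s); cv2.circle(im,(int(q[0]),int(q[1])),2,(255,0,255),-1)
for k in manip.mark_of("wrist","reel")[:1]+manip.mark_of("wrist","keeper_end")[:2]+manip.mark_of("wrist","hinge_post")[:1]: p=onz("wrist",k["position"],.059,s)[:2]-o; print(k["p"],k["position"],np.round(1000*np.array([p@u,p@n]),1))
cv2.imwrite("pics/i.png",cv2.resize(im,(768,576)))
E
```

```text
t 15.7 L mm [-15.7   1.4 146.5] yawrel 0.11922591187008891 F(L) [-0.3  0.3 -0.2]
0.71 (np.float64(261.5), np.float64(91.0)) 129 [64.8 -3.4]
((91.0, 261.5), (79.0, 76.0), 90.0)
t 15.8 L mm [-15.7   1.3 146.6] yawrel 0.1197316684798011 F(L) [0.3 0.6 0.2]
0.57 [258.7, 90.3] [65.3 -1.1]
0.84 [342.7, 228.6] [-62.8 -83.9]
0.94 [313.4, 141.1] [ 22.6 -49.9]
```

View pics/i.png

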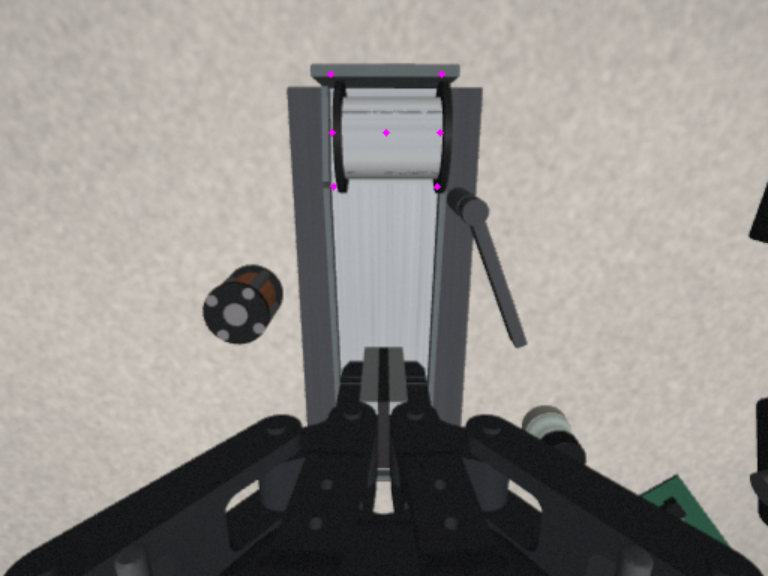

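The reel is seated and square against the wall, about 3 mm off the seat point towards -y, which is inside the 6 mm limit. The keeper is open: hinge at (468,205), end at (518,345). The fingers are shut and narrow. Next I'll compute the arc for pushing the keeper closed from outside.

```bash
python3 - <<'E'
from st import *
s=st(); t=R.from_quat(s["tool_rot"]).as_matrix(); r=62
def tool(x,y,z): 
    w=np.append(o+(x*u+y*n)/1000,z/1000)-s["tcp_pos"]; return np.round(1000*t.T@w,1)
for a in np.r_[-.65,np.arange(-.4,1.66,.1)]:
    d=np.array([-np.cos(a),np.sin(a)]);m=np.array([np.sin(a),np.cos(a)])
    h=4+10*abs(m[0])+9*abs(m[1]); p=np.array([27,-52])+r*d-m*h
    print(round(a,2),p.round(1),tool(*p,21))
E
```

```text
t 15.95 L mm [-15.7   1.3 146.7] yawrel 0.1147007642372131 F(L) [-0.4 -0.1 -0.7]
-0.65 [ -11.9 -103.2] [  3.6 104.5 125.7]
-0.4 [-23.8 -91.1] [ -8.3  92.3 125.7]
-0.3 [-27.6 -85.2] [-12.1  86.5 125.7]
-0.2 [-30.8 -78.8] [-15.3  80.1 125.7]
-0.1 [-33.3 -72.1] [-17.7  73.3 125.7]
-0.0 [-35. -65.] [-19.4  66.3 125.7]
0.1 [-36.1 -59.7] [-20.5  60.9 125.7]
0.2 [-36.7 -54.2] [-21.1  55.4 125.7]
0.3 [-36.8 -48.5] [-21.2  49.8 125.7]
0.4 [-36.4 -42.8] [-20.8  44.  125.7]
0.5 [-35.4 -36.9] [-19.8  38.2 125.7]
0.6 [-33.8 -31.1] [-18.2  32.3 125.7]
0.7 [-31.6 -25.3] [-15.9  26.6 125.7]
0.8 [-28.7 -19.7] [-13.1  20.9 125.7]
0.9 [-25.2 -14.3] [ -9.5  15.5 125.7]
1.0 [-21.   -9.2] [ -5.4  10.4 125.7]
1.1 [-16.3  -4.5] [ -0.6   5.7 125.7]
1.2 [-10.9  -0.2] [  4.8   1.5 125.7]
1.3 [-5.   3.4] [ 10.7  -2.1 125.7]
1.4 [1.3 6.5] [ 17.   -5.2 125.7]
1.5 [8.  8.8] [ 23.8  -7.5 125.7]
1.6 [14.6 10.4] [ 30.3  -9.  125.7]
```

Request:
{"method": "step_arm", "body": {
  "targets": "0 20 0 0; 0 60 0 0; 2 95 0 0; 4 110 10 0; 4 112 40 0; 4 112 75 0; 4 112 105 0; 4 112 120 0; 4 112 126 0; 4 112 126 0"
}}

```text
t: 16.95
tcp_pos: [0.628, -0.061, 0.0205]
tool_rot: [0.795, 0.606, -0.0, -0.0]
force: [-0.3, -0.1, 0.1]
finger_gap: -0.001
gripper_force: 0.0
```

```bash
python3 -c "
from st import *
s=st(); im=manip.snapshot('side')
for k in manip.mark_of('side','keeper_end')[:2]: p=onz('side',k['position'],.06)[:2]-o; print(k['p'],np.round(1000*np.array([p@u,p@n]),1))"
```

```text
t 16.95 L mm [ -11.5 -110.8   20.5] yawrel 0.11613760022370911 F(L) [-0.2  0.2  0.1]
0.68 [-38.5  -5.3]
0.6 [-57.2 -89.7]
```

Request:
{"method": "step_arm", "body": {
  "targets": "-6 -9 0 0; -12 -19 0 0; -16 -26 0 0; -19 -32 0 0; -22 -39 0 0; -23.5 -46 0 0; -24.5 -51 0 0; -25 -57 0 0; -25 -62 0 0; -25 -68 0 0; -24 -74 0 0; -22 -80 0 0"
}}

```text
t: 18.25
tcp_pos: [0.5445, -0.0608, 0.0207]
tool_rot: [0.795, 0.606, -0.0, 0.0]
force: [1.5, -0.7, -0.2]
finger_gap: 0.001
gripper_force: 0.4
```

```bash
cat > kp.py <<'E'
from st import *
s=st()
for c in ("side","scene","wrist"):
    manip.snapshot(c)
    for k in manip.mark_of(c,'keeper_end')[:2]: p=onz(c,k['position'],.06,s if c=="wrist" else None)[:2]-o; p=1000*np.array([p@u,p@n]); print(c,round(k['p'],2),np.round(p,1),"angle",np.arctan2(p[1]+52,27-p[0]).round(2),"r",np.hypot(p[1]+52,27-p[0]).round())
E
python3 kp.py
```

```text
t 18.25 L mm [-33.6 -30.3  20.7] yawrel 0.11144829491453834 F(L) [-0.2 -1.6 -0.2]
side 0.51 [-42.4   1.8] angle 0.66 r 88.0
scene 0.48 [-40.9  10.7] angle 0.75 r 92.0
wrist 0.93 [-48.3   7.6] angle 0.67 r 96.0
```

Request:
{"method": "step_arm", "body": {
  "targets": "2.5 -6 0 0; 5 -11.5 0 0; 9 -17 0 0; 13 -22 0 0; 18 -27 0 0; 23 -31 0 0; 29 -34.5 0 0; 35 -37.5 0 0; 40 -39 0 0; 44 -40 0 0; 46 -40 0 0; 46 -40 0 0"
}}

```text
t: 19.75
tcp_pos: [0.5178, -0.0089, 0.0207]
tool_rot: [0.794, 0.608, -0.002, 0.001]
force: [-4.0, -14.0, 1.4]
finger_gap: -0.001
gripper_force: 7.2
```

```bash
python3 kp.py
```

```text
t 19.75 L mm [ 9.3  9.3 20.7] yawrel 0.32089800984427086 F(L) [-14.6   0.1   1.4]
side 0.49 [22.7 35.4] angle 1.52 r 88.0
scene 0.66 [26.  27.6] angle 1.56 r 80.0
wrist 0.68 [24.4 42. ] angle 1.54 r 94.0
```

The keeper is against its stop, at about 1.54 rad with 15 N. I'll back off and rise clear.

Request:
{"method": "step_arm", "body": {
  "targets": "-4 0 0 0; -12 0 0 0; -25 0 -5 0; -35 0 -30 0; -40 0 -70 0; -40 0 -110 0; -40 0 -130 0; -40 0 -130 0; -40 0 -130 0"
}}

```text
t: 20.95
tcp_pos: [0.5076, -0.0448, 0.151]
tool_rot: [0.795, 0.606, 0.0, 0.0]
force: [-0.3, 0.4, 0.3]
finger_gap: 0.001
gripper_force: 0.0
```

```bash
python3 kp.py; python3 lk.py .059; python3 - <<'E'
from st import *
s=st(); im=cv2.imread("pics/last.png"); 
for c in ("wrist","scene","side"):
    for k in manip.mark_of(c,"reel")[:2]: p=onz(c,k["position"],.059,s)[:2]-o; print(c,round(k["p"],2),np.round(1000*np.array([p@u,p@n]),1))
    for k in manip.masks_of(c,"keeper")[:1]:
        q=np.argwhere(k["pixels"])[:,::-1]; q=np.array([(onz(c,a,.068,s)[:2]-o) for a in q])*1000; L=np.c_[q@u,q@n]; print(c,"keeper",round(k["p"],2),L.min(0).round(),L.max(0).round())
E
```

```text
t 20.95 L mm [-28.1   9.5 151. ] yawrel 0.09615966938555687 F(L) [0.3 0.4 0.3]
side 0.49 [34.9 39.4] angle 1.66 r 92.0
scene 0.48 [21.7 35.7] angle 1.51 r 88.0
scene 0.36 [-131.8 -179.7] angle -0.68 r 204.0
wrist 0.62 [22.7 40.4] angle 1.52 r 92.0
t 21.25 L mm [-27.8  10.  149.6] yawrel 0.11509078981548271 F(L) [ 0.1 -0.1 -0.3]
0.88 (np.float64(273.5), np.float64(75.5)) 113 [65.1 -4.6]
((75.47796630859375, 273.54254150390625), (74.0495834350586, 79.60615539550781), 0.8184555172920227)
t 21.35 L mm [-27.7   9.7 149.9] yawrel 0.11530939416670094 F(L) [ 0.2 -0.4 -0.1]
wrist 0.83 [65.3 -3.5]
wrist keeper 0.67 [ 17. -59.] [32. 40.]
scene 0.88 [62.8 -3.5]
scene keeper 0.41 [ 18. -73.] [35. 27.]
side 0.83 [69.3 -0.8]
side 0.81 [-327.8   85.9]
side keeper 0.77 [  7. -57.] [31. 40.]
```

```bash
python3 - <<'E'
from st import *
s=st(); manip.snapshot("wrist")
k=manip.masks_of("wrist","keeper")[0]; q=np.argwhere(k["pixels"])[:,::-1]
L=np.array([(onz("wrist",a,.066,s)[:2]-o) for a in q])*1000; L=np.c_[L@u,L@n]; 
for lo,hi in ((-35,-10),(-10,10),(10,38)):
    g=L[(L[:,1]>lo)&(L[:,1]<hi)]; print(lo,hi,np.percentile(g[:,0],[5,50,95]).round(1),len(g))
g=L[(L[:,1]>-35)&(L[:,1]<37)]; f=np.polyfit(g[:,1],g[:,0],1); print("angle",np.pi/2+np.arctan(f[0]))
E
```

```text
t 21.65 L mm [-27.7   9.3 150.6] yawrel 0.11438051575088082 F(L) [-1.  -0.1  1. ]
-35 -10 [20.6 24.8 28.3] 302
-10 10 [20.6 24.8 29. ] 253
10 38 [20.5 24.8 29. ] 351
angle 1.574390308423127
```

The keeper measures 1.57 rad and the reel is seated, so I'm handing in.

```bash
python3 -c "
from station import manip
print(manip.sign_off())"
```

```text
the job is handed in; nothing more can be done
None
```

I rolled the reel over the crest into the seat, closed the keeper behind it (measured 1.57 rad), and handed the job in at about 22 s; the reel sits square, roughly 3–5 mm from the seat point (limit 6 mm), and no verdict came back.

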